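# Put frozen bread on to toast: lever down, then defrost

### The job

The bread is frozen: with the fingertips press the toaster's lever down until it catches and stays down, then press the defrost button, the round middle one of the three on top of the toaster, fully in and let it spring back. Go gently so that the toaster is neither shoved nor lifted, do not touch the bread or the browning dial, press neither of the two oblong buttons, and leave the things around where they stand.

Things in the scene. Friction and masses are not known exactly. Their poses are not given: they have to be found in the camera images.
- toaster: Black two-slot toaster, 1.4 kg, loose on rubber feet. In its frame (z up, origin on the surface) the casing spans x -134..39, y -133..157, z 0..188 mm; lever and dial are on the -y end, slots run along y. Steel top; a black strip 94x28 mm, surface at z 190, centre x -47, y -86, carries three buttons (the small studs low on the end face are no buttons).
- lever_tab (a point): Centre of the lever tab's top, on its outer half. The tab is 40 mm wide (toaster x), 13 mm thick and stands out 24 mm (to y -157) from the -y end face; this point is 14 mm out from that face and goes down with the lever, from 154 to 89 mm above the surface.
- toaster_lever (a joint): How far the lever is pressed down, m: 0 up, 0.065 at the bottom stop. It carries the bread. It resists with 3 N at the top, up to 6 N near 0.035, less below; past 0.056 a catch snaps over and it stays down by itself; let go before that it springs up again.
- defrost_top (a point): Centre of the top of the defrost button: the round middle one of the three, 14 mm across, standing 7 mm above the strip; its neighbours' centres are 30 mm to either side along toaster x.
- defrost (a joint): Travel of the defrost button, m: 0 out, 0.005 fully in; starts to give at 1.5 N, fully in at 5 N, springs back.
- reheat_top (a point): Centre of the top of the reheat button: oblong 12x18 mm, 30 mm from the round one on the toaster's -x side. Not to be pressed.
- reheat (a joint): Travel of the reheat button, m: 0 out, 0.005 fully in.
- stop_top (a point): Centre of the top of the stop button: oblong 12x18 mm, 30 mm from the round one on the toaster's +x side. Not to be pressed.
- stop (a joint): Travel of the stop button, m: 0 out, 0.005 fully in.
- toaster_dial: Browning dial on the -y end face, 26 mm across, 13 mm proud, its axis 52 mm above the surface and 32 mm to the toaster's +x side of the lever. This pose is the toaster's own origin. Not to be touched.
- bread_near: Slice of bread in the slot on the toaster's -x side, 104 mm along toaster y, 13 mm thick, 106 mm tall; origin at the centre of its lower edge. Stands 52 mm out of the slot and sinks with the lever. Not to be touched.
- bread_far: The same in the slot on the toaster's +x side. Not to be touched.
- jam_jar: a jam jar with a flat black lid, 63 mm wide, 94 mm tall, standing beside the lever end of the toaster; origin at the centre of its underside. Not to be moved
- cup: a striped cup, 65 mm wide, 50 mm tall, front right corner of the dresser top; origin at the centre of its underside. Not to be moved
- honey_jar: a jar with a yellow lid, 65 mm wide, 87 mm tall, back right; origin at the centre of its underside. Not to be moved
- pepper_mill: a wooden pepper mill, 58 mm wide, 170 mm tall, back left; origin at the centre of its underside. Not to be moved
- sugar_shaker: a glass sugar shaker, 70 mm wide, 127 mm tall, under the wall shelf at the back; origin at the centre of its underside. Not to be moved
- tin: a food tin, 58 mm wide, 72 mm tall, under the wall shelf at the back; origin at the centre of its underside. Not to be moved
- tea_jar: a jar with a yellow lid, 60 mm wide, 80 mm tall, under the wall shelf at the back; origin at the centre of its underside. Not to be moved

How it is judged (in metres and radians):
On the way, in this order (a step that is already met when the one before it is completed fails the run):
1. the fingers press the lever down (value of joint toaster_lever above 0.02 m and contact force between the fingers and toaster_lever above 0.5 N), for 0.04 s.
2. the lever is down in its catch (value of joint toaster_lever above 0.06 m), for 0.2 s.
3. the defrost button is pressed in with the fingers while the lever is down (value of joint defrost above 0.0035 m and value of joint toaster_lever above 0.06 m and contact force between the fingers and defrost above 0.5 N), for 0.1 s.
At the end, for the whole second after the job is handed in: The lever stays down by itself (over 60 of 65 mm), all three buttons are out again (under 1.5 mm), the toaster is upright and within 20 mm of where it stood, and every other thing is within 20 mm of its start (value of joint toaster_lever above 0.06 m and value of joint each of defrost, reheat, stop below 0.0015 m and distance of each of toaster, jam_jar, cup, honey_jar, pepper_mill, sugar_shaker, tin, tea_jar from where it was at the start of the episode below 0.02 m and angle between toaster's own z axis and vertical below 0.05 rad and linear speed of toaster below 0.02 m/s); the robot touches nothing.
It fails at once if one of the two oblong buttons was pressed in by more than 2 mm (value of joint any of reheat, stop above 0.002 m).
It fails at once if the defrost button was pressed before the lever was down (value of joint defrost above 0.0025 m and value of joint toaster_lever below 0.055 m).
It fails at once if the browning dial or the bread was touched (contact force between any of the arm, the fingers and toaster_dial above 1 N or contact force between any of the arm, the fingers and bread_near above 1 N or contact force between any of the arm, the fingers and bread_far above 1 N).
It fails at once if the toaster was shoved by more than 20 mm, tipped or lifted (distance of toaster from where it was at the start of the episode above 0.02 m or angle between toaster's own z axis and vertical above 0.06 rad or height (world z) of toaster above 0.012 m).
It fails at once if one of the things around was moved by more than 20 mm (distance of any of jam_jar, cup, honey_jar, pepper_mill, sugar_shaker, tin, tea_jar from where it was at the start of the episode above 0.02 m).
It also fails if it takes over 45 s, if anything falls off the work surface, if the arm or the gripper's body presses on something with over 40 N, if the wrist force passes 120 N, or if a joint passes its speed limit or range.

### The arm

A 6-joint arm with a two-finger parallel gripper is mounted at the origin on a cart in front of the work surface, level with it; the furniture and walls round the work are solid. World frame = base frame: x ahead of the robot, y to its left, z up, the work surface at z = 0. Lengths are in mm, angles in rad, forces in N, time in s.
With the tool pointing down it reaches from about 325 to 900 mm from the base axis. Payload 3.5 kg.
Tool frame: the origin (TCP) lies on the centre line of the jaws, within the pads' length; the fingertips stand 14 mm ahead of it and the grasp point (between the pads) lies 5 mm behind it; z points along the fingers, y is the line along which they close (so a half turn about z gives the same grasp; the last joint's range is limited). The gripper opens to 85 mm and grips with 20 to 120 N. Pads are 22 mm wide; open, the fingers measure 114 mm over their backs; the gripper's body (76 mm by 85 mm) begins 54 mm behind the grasp point. The pads swing forward as they close: fully open they stand 13 mm farther back than shut.
Start: joints at [-0.103, 0.276, -0.026, 1.268, 0, 1.467], TCP at [624.997, -0.01, 245.313] pointing down, gripper open.
Joint ranges: [-3.12, 3.12], [-0.85, 1.88], [-1.08, 1.24], [-1.95, 2.15], [-1.57, 1.53], [-3.14, 3.14]. Speed limits (rad/s): [2.57, 2.57, 3.14, 3.14, 3.14, 3.14].

### API

Orientations are given as a unit quaternion [x, y, z, w].
In Python, from workcell import read_state, grab_frame, arm gives the robot as it stands.
- The arm moves only by the tool play_rows, never from a script. Its argument "targets" is a list that holds one entry, the list of rows, each a list of 4 numbers: the shift along the tool's x, y, z in mm, then the turn about the tool's z in degrees. A call has 1 to 12 rows; each row shifts and turns the commanded pose from where the row before left it, along the tool's axes as they then stand; what a row does not reach is not made up. A row lasts 1/8 s, in which the tool goes at most 62.5 mm and 10.7 degrees, less where a joint would pass 70% of its speed; a pose out of reach is approached as far as the arm can. A call is refused whole if a number of a shift passes 62.5 or a number of a turn 10.7, either way. A call with a gripper value outside its range is refused whole. "jaw" is the closure, from 0 (fully open) to 1 (shut), set as the call begins (left out, the last holds). The fingers move at their own pace and stop on an object; the grip force is fixed at half the most. Time passes only in rows, so rows that do not move let the fingers close. It gives the time, the measured TCP pose, the force, the opening and the grip force at its end, in the units of the state.
- read_state(): the state, without advancing time (a new reading comes with each control period).
- grab_frame(name): name is "scene" or "side" or "wrist"; returns a dict with "image" (384x512x3 uint8, blue, green, red), "intrinsics" (3x3 intrinsics, pixels), "distortion" ([k1, k2, p1, p2, k3] as OpenCV has them; the pictures are not rectified), "cam_to_world" (4x4, takes a point from camera to world coordinates); the wrist camera has in their place "tool_from_camera" (4x4, takes a point from camera to tool coordinates, whose origin is the TCP and whose axes are the flange's). Camera axes: x right, y up, looking along -z (the intrinsics and any distortion apply to the point x, -y, -z); pixel columns grow to the right and rows downward; lengths in mm; the calibration is good to about 2 mm. A picture is of the moment at which its call begins: read the wrist's pose just before it. There is no depth.
- arm.sign_off(): hands the job in; it is judged then, once.
The state is a dict: "clock": time; "joints": joint angles; "qd": joint speeds; "effort": joint torques, N m; "position": TCP position; "tool_rot": TCP orientation; "force": force on the tool from outside, world axes, zero at the start; "wrist_torque": the same for the moment, N m; "gripper_width": finger opening in mm; "finger_force": force on a finger pad.
Only numpy, scipy, OpenCV 4.12 (cv2) and the standard library are available. Lean on these libraries where they do the work, as an engineer would, in place of code of your own. Each camera call takes 0.05 s, during which the arm holds its last target. There are 200 camera calls.

## Working session

There is one attempt and no reset: what is moved stays moved. The work goes in short steps, Python scripts to look and compute and a tool call to move; the robot and the scene stay as the last step left them, time stands still between calls to the robot, and variables do not carry over. Pictures are saved under pics/ and viewed, at most 10 in all, crops included, and the job is handed in when it is done.

Besides the shell and the picture viewer there is one more tool, called after "Emit:" as name([rows], argument=value, ...), one row to a line, values as JSON. play_rows: Moves the arm, as the interface text tells. Its arguments: {"type":"object","properties":{"targets":{"type":"array","items":{"type":"array","items":{"type":"array","items":{"type":"number"}}}},"jaw":{"type":"number"}},"required":["targets"]}

```bash
mkdir -p pics; cat > h.py <<'E'
import numpy as np,cv2
from workcell import read_state,grab_frame,arm
E
python3 - <<'E'
from h import *
import pickle
s=read_state();print(s['position'],s['tool_rot'],s['clock'],s['gripper_width'])
d={}
for n in("scene","side","wrist"):
    f=grab_frame(n);d[n]=f;cv2.imwrite(f"pics/{n}0.png",f["image"]);print(n,f["intrinsics"],f["distortion"],f.get("cam_to_world",f.get("tool_from_camera")))
pickle.dump(d,open("f0.pkl","wb"))
a=cv2.resize(d["scene"]["image"],(800,600));cv2.imwrite("pics/s0.png",a)
cv2.imwrite("pics/d0.png",cv2.resize(d["side"]["image"],(800,600)))
E
```

```text
[6.24252263e+02 6.37271481e-02 2.44137344e+02] [ 0.70710746  0.70710521 -0.00071759 -0.000862  ] 0.0 85.29341511382843
scene [[403.79885695   0.         257.09540542]
 [  0.         403.79885695 193.00798447]
 [  0.           0.           1.        ]] [-0.0164688  0.         0.         0.         0.       ] [[ 8.93431734e-01  2.89610673e-01 -3.43373550e-01  2.15407510e+02]
 [-4.48705434e-01  5.39562496e-01 -7.12415431e-01 -6.44966726e+02]
 [-2.10516231e-02  7.90568132e-01  6.12012139e-01  7.53117816e+02]
 [ 0.00000000e+00  0.00000000e+00  0.00000000e+00  1.00000000e+00]]
side [[438.36351962   0.         256.445517  ]
 [  0.         438.36351962 195.724514  ]
 [  0.           0.           1.        ]] [-0.04779436  0.          0.          0.          0.        ] [[ 6.48767756e-01  5.05907506e-01 -5.68469871e-01 -2.24237271e+02]
 [-7.60815264e-01  4.47051677e-01 -4.70430582e-01 -6.01626414e+02]
 [ 1.61410462e-02  7.37700748e-01  6.74934866e-01  1.06899943e+03]
 [ 0.00000000e+00  0.00000000e+00  0.00000000e+00  1.00000000e+00]]
wrist [[329.00020255   0.         252.02284426]
 [  0.         329.00020255 189.41012579]
 [  0.           0.           1.        ]] [-0.02581321  0.          0.          0.          0.        ] [[ 4.59550460e-04  9.62555763e-01  2.71083367e-01  6.92310988e+01]
 [ 9.99999873e-01 -3.85861881e-04 -3.25128116e-04  5.41379415e-01]
 [-2.08353204e-04  2.71083482e-01 -9.62555818e-01 -1.29009883e+02]
 [ 0.00000000e+00  0.00000000e+00  0.00000000e+00  1.00000000e+00]]
```

View pics/s0.png

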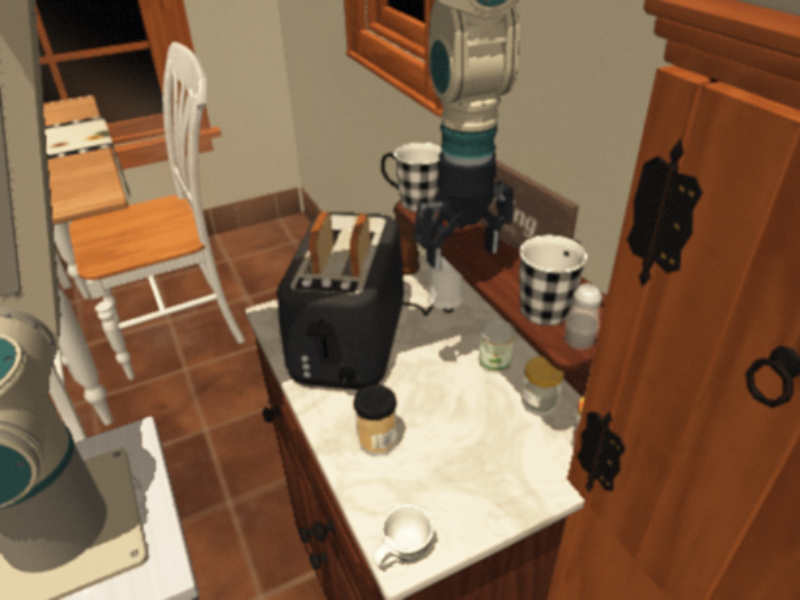

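View pics/d0.png

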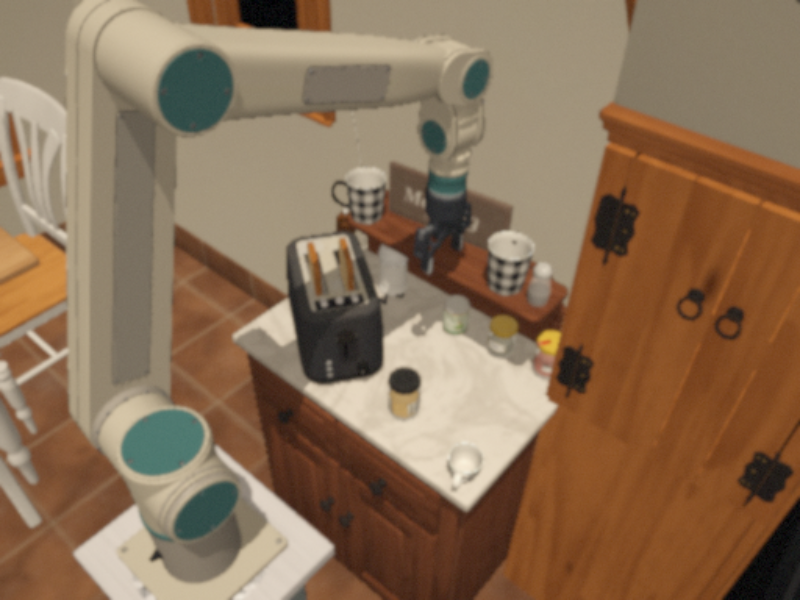

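View pics/wrist0.png

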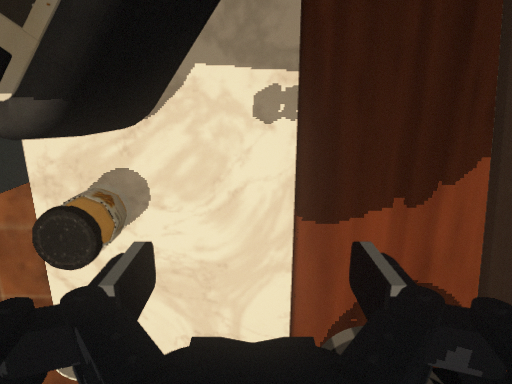

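The scene picture shows the toaster with its lever end towards the camera (lever near (320,335), buttons near y 285), and the jam jar at (376,415). The side picture shows the lever near (346,345). I'll enlarge both views of the toaster.

```bash
python3 - <<'E'
from h import *
import pickle
d=pickle.load(open("f0.pkl","rb"))
a=d["scene"]["image"][125:255,170:270];b=d["side"]["image"][140:250,175:255]
a=cv2.resize(a,None,fx=4.6,fy=4.6,interpolation=2);b=cv2.resize(b,None,fx=4,fy=4,interpolation=2)
c=np.zeros((600,800,3),np.uint8);c[:a.shape[0],:a.shape[1]]=a;c[:b.shape[0],470:470+b.shape[1]]=b
cv2.imwrite("pics/crop0.png",np.clip((c/255.)**.6*255,0,255).astype(np.uint8))
E
```

```text
(no output)
```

View pics/crop0.png

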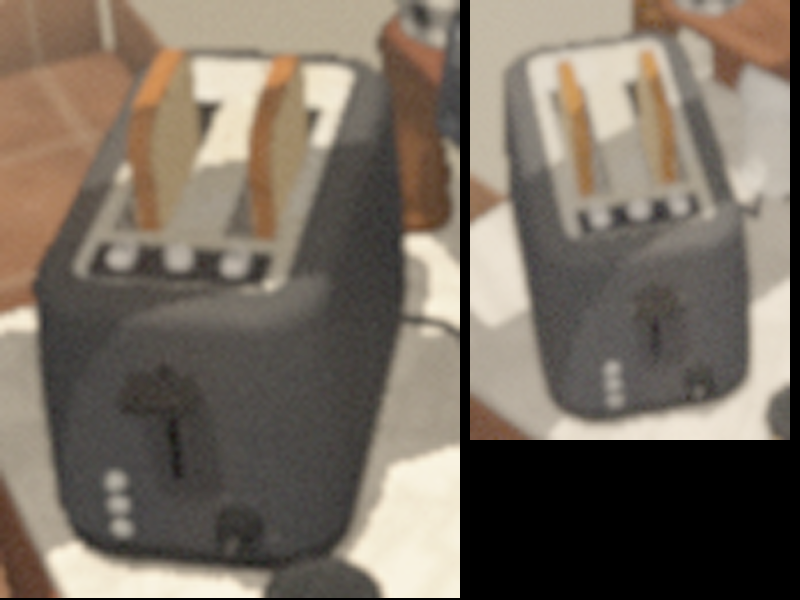

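```bash
cat >> h.py <<'E'
def proj(P,f,T=None):
    M=np.linalg.inv(f["cam_to_world"] if T is None else T)
    Q=(np.atleast_2d(P)@M[:3,:3].T+M[:3,3])*[1,-1,-1]
    return cv2.projectPoints(Q.astype(float),np.zeros(3),np.zeros(3),f["intrinsics"],np.array(f["distortion"]))[0][:,0]
def ray(px,f,T,z):
    u=cv2.undistortPoints(np.array([[px]],float),f["intrinsics"],np.array(f["distortion"]))[0,0]
    v=T[:3,:3]@[u[0],-u[1],-1]; return T[:3,3]+v*(z-T[2,3])/v[2]
E
python3 - <<'E'
from h import *
import pickle
from scipy.optimize import least_squares
d=pickle.load(open("f0.pkl","rb"))
sc=np.array([[121,258],[179,258],[236,264],[162,391],[240,527]])/4.6+[170,125]
si=np.array([[598-470,217],[639-470,210],[681-470,204],[657-470,303],[701-470,383]])/4+[175,140]
def pts(p):
    L=np.array([[-77,-86,197],[-47,-86,197],[-17,-86,197],[p[3],-146,148],[p[3]+32,-143,52]])
    c,s=np.cos(p[2]),np.sin(p[2]); return L@np.array([[c,s,0],[-s,c,0],[0,0,1]])+[p[0],p[1],0]
r=lambda p:np.r_[(proj(pts(p),d["scene"])-sc).ravel(),(proj(pts(p),d["side"])-si).ravel()]
o=least_squares(r,[480,250,-.2,-47]);print(o.x,np.degrees(o.x[2]));print(o.fun.reshape(-1,2).round(1));print(pts(o.x).round(0))
for n,px in(("scene",(376/800*512,395/600*384)),("side",(404/800*512,380/600*384))): print(ray(px,d[n],d[n]["cam_to_world"],94))
E
```

```text
[532.86126456 153.20486816  -0.53552082 -50.40894112] -30.68308270947072
[[-0.7 -1.7]
 [-0.8 -1.4]
 [-0.6 -2.4]
 [-0.8  1.9]
 [-0.8  1.6]
 [ 1.3 -0.6]
 [ 0.9 -0.9]
 [ 0.1 -1.4]
 [ 1.3  1.4]
 [ 1.   0.2]]
[[423. 119. 197.]
 [449. 103. 197.]
 [474.  88. 197.]
 [415.  53. 148.]
 [444.  40.  52.]]
[454.38783915 -55.97265863  94.        ]
[443.30696599 -61.2727047   94.        ]
```

The fit puts the lever tab near (415,53), the defrost button near (449,103), and the yaw near −31°. A straight-down shut gripper would put its body into the casing. So I'll press the lever with one open finger and keep the gripper axis outboard. First I'll move above that place and look again.

Emit:
play_rows([
  [[0,0,-16,0],[2,-50,0,0],[2,-50,0,0],[2,-50,0,0],[2,-50,0,0],[0,-36,0,0],[0,0,0,-10],[0,0,0,-10],[0,0,0,-10],[0,0,0,-10],[0,0,0,-10],[0,0,0,-9.3]],
])

```text
clock: 1.65
position: [389.4, 7.9, 262.6]
tool_rot: [0.262, 0.965, 0.0, 0.001]
force: [0.3, 0.5, 0.2]
gripper_width: 85.5
finger_force: 0.0
```

```bash
python3 - <<'E'
from h import *
import pickle
s=read_state();f=grab_frame("wrist");pickle.dump((s,f),open("f1.pkl","wb"));print(s["clock"],s["position"],s["tool_rot"],s["force"])
a=cv2.resize(f["image"],(800,600),interpolation=2)
cv2.imwrite("pics/w1.png",np.clip((a/255.)**.5*255,0,255).astype(np.uint8))
E
```

```text
1.65 [389.41565662   7.92933526 262.60514128] [2.62095400e-01 9.65041551e-01 1.04951915e-04 8.91921643e-04] [0.32976417 0.54403135 0.15874881]
```

View pics/w1.png

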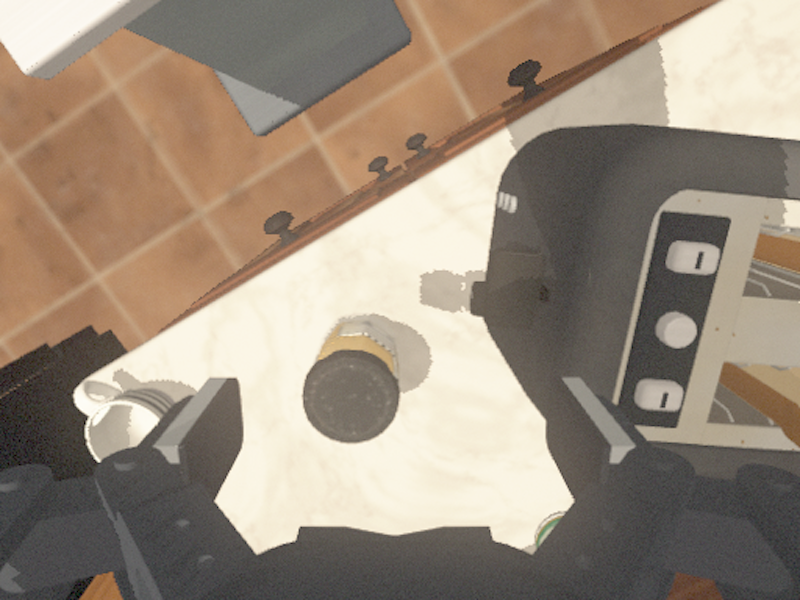

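Buttons: reheat (692,259), defrost (676,330), stop (659,394). The lever tab is the darker patch around (515,280), the dial is at (480,298), and the jar lid is at (350,395).

```bash
python3 - <<'E'
from h import *
import pickle
from scipy.spatial.transform import Rotation as R
s,f=pickle.load(open("f1.pkl","rb"))
T=np.eye(4);T[:3,:3]=R.from_quat(s["tool_rot"]).as_matrix();T[:3,3]=s["position"];T0=T;T=T@f["tool_from_camera"]
k=.64
for n,p,z in(("re",(692,259),197),("de",(676,330),197),("st",(659,394),197),("stripBL",(622,424),190),("stripTL",(663,213),190),("stripTR",(729,220),190),("lev",(518,280),154),("levUL",(493,252),154),("levUR",(548,252),154),("jar",(350,395),94)):
    w=ray(np.array(p)*k,f,T,z);t=T0[:3,:3].T@(w-T0[:3,3]);print(n,w.round(1),"tool",t.round(1))
a=f["image"][145:215,290:370];cv2.imwrite("pics/w1c.png",np.clip((cv2.resize(a,(800,600),interpolation=2)/255.)**.35*255,0,255).astype(np.uint8))
E
```

```text
re [423.9 123.1 197. ] tool [ 28.6 116.8  65.6]
de [448.2 106.7 197. ] tool [ -0.6 114.9  65.7]
st [471.3  89.9 197. ] tool [-29.  112.   65.7]
stripBL [481.6  71.8 190. ] tool [-47.1 101.6  72.8]
stripTL [404.1 122.8 190. ] tool [ 45.6 106.5  72.6]
stripTR [420.  144.7 190. ] tool [ 42.9 133.4  72.6]
lev [411.8  64.5 154. ] tool [  9.5  60.  108.6]
levUL [393.7  60.4 154. ] tool [ 23.   47.4 108.6]
levUR [406.8  82.8 154. ] tool [ 23.   73.3 108.6]
jar [445.9 -56.4  94. ] tool [-81.  -27.1 168.7]
```

View pics/w1c.png

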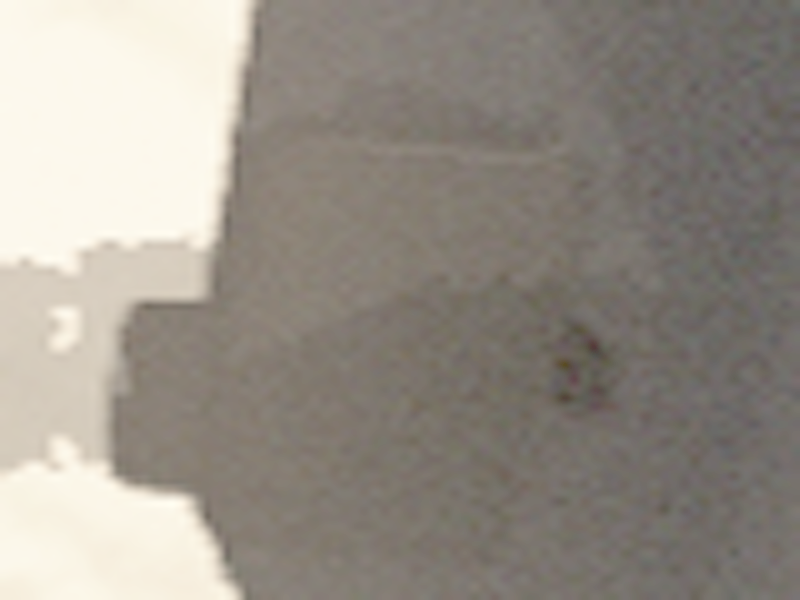

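The yaw is off by about 4°. In the turned tool frame the tab's pressing spot is about (7, 53), and the finger is at (0, 50). I'll correct that and descend to just above the tab.

Emit:
play_rows([
  [[0,0,0,4],[7.5,2.5,0,0],[0,0,30,0],[0,0,30,0],[0,0,20,0],[0,0,10,0],[0,0,0,0]],
])

```text
clock: 2.58
position: [383.9, 14.5, 171.2]
tool_rot: [0.298, 0.955, -0.0, -0.0]
force: [-0.1, -1.0, -0.2]
gripper_width: 85.8
finger_force: 0.0
```

```bash
python3 - <<'E'
from h import *
s=read_state();print(s["position"],s["tool_rot"],s["force"],s["wrist_torque"])
f=grab_frame("wrist");g=grab_frame("side")
a=cv2.resize(f["image"][60:384,120:512],(480,397),interpolation=2);b=cv2.resize(g["image"][140:260,180:260],(320,480),interpolation=2)
c=np.zeros((480,800,3),np.uint8);c[:397,:480]=a;c[:,480:]=b
cv2.imwrite("pics/w2.png",np.clip((c/255.)**.45*255,0,255).astype(np.uint8))
E
```

```text
[383.85090418  14.53253826 171.21274266] [ 2.98122609e-01  9.54527487e-01 -4.84070528e-05 -4.28892442e-04] [-0.0646375  -1.04905427 -0.24266109] [-0.02896263  0.04417879 -0.00403805]
```

View pics/w2.png

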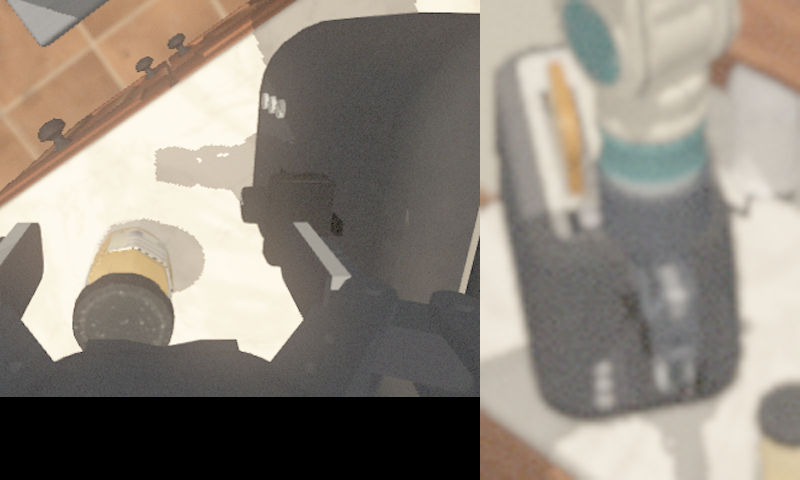

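The tab lies under the right finger: tool y is about 42 to 65 with the finger at 42 to 57, and it is centred in x to about 1 mm. Now I'll press gently.

Emit:
play_rows([
  [[0,0,8,0],[0,0,5,0],[0,0,5,0],[0,0,5,0],[0,0,5,0],[0,0,5,0],[0,0,0,0]],
])

```text
clock: 3.55
position: [384.3, 14.3, 138.1]
tool_rot: [0.298, 0.954, -0.0, -0.0]
force: [-1.2, -0.2, 4.5]
gripper_width: 85.4
finger_force: 2.0
```

Emit:
play_rows([
  [[0,0,6,0],[0,0,6,0],[0,0,6,0],[0,0,6,0],[0,0,6,0],[0,0,5,0],[0,0,5,0],[0,0,0,0]],
])

```text
clock: 4.55
position: [383.4, 14.4, 97.4]
tool_rot: [0.298, 0.954, -0.0, -0.001]
force: [0.2, -0.2, 0.4]
gripper_width: 85.3
finger_force: 0.0
```

Emit:
play_rows([
  [[0,0,3,0],[0,0,2,0],[0,0,1,0],[0,0,0,0],[0,0,0,0]],
])

```text
clock: 5.18
position: [383.9, 14.0, 92.1]
tool_rot: [0.298, 0.954, -0.001, -0.0]
force: [-1.2, -4.7, -0.1]
gripper_width: 85.7
finger_force: 0.0
```

Emit:
play_rows([
  [[0,0,2,0],[0,0,1,0],[0,0,0,0],[0,0,0,0]],
])

```text
clock: 5.68
position: [384.1, 13.8, 90.0]
tool_rot: [0.298, 0.955, -0.001, 0.0]
force: [-6.2, -6.8, 7.7]
gripper_width: 85.4
finger_force: 2.9
```

Bottom stop reached (7.7 N), with a light lean against the face. Backing off, straight up, closing the jaws and looking.

Emit:
play_rows([
  [[0,-1,-2,0],[0,-2,-5,0],[0,0,-30,0],[0,0,-40,0],[0,0,-50,0],[0,0,-50,0],[0,0,0,0]],
])

```text
clock: 6.55
position: [386.0, 11.8, 271.2]
tool_rot: [0.298, 0.955, 0.002, 0.005]
force: [0.3, -0.2, 0.3]
gripper_width: 85.5
finger_force: 0.0
```

Emit:
play_rows([
  [[0,50,0,0],[0,0,0,0],[0,0,0,0],[0,0,0,0],[0,0,0,0],[0,0,0,0],[0,0,0,0],[0,0,0,0]],
], jaw=1)

```text
clock: 7.55
position: [411.0, 52.9, 266.4]
tool_rot: [0.298, 0.954, 0.0, 0.0]
force: [0.1, 0.1, 0.4]
gripper_width: 0.1
finger_force: 0.0
```

```bash
python3 - <<'E'
from h import *
import pickle
s=read_state();f=grab_frame("wrist");pickle.dump((s,f),open("f3.pkl","wb"));print(s["clock"],s["position"],s["tool_rot"],s["force"],s["gripper_width"])
a=cv2.resize(f["image"],(800,600),interpolation=2)
cv2.imwrite("pics/w3.png",np.clip((a/255.)**.5*255,0,255).astype(np.uint8))
E
```

```text
7.55 [411.03156863  52.88799522 266.37099764] [2.98283387e-01 9.54477352e-01 4.19773493e-05 5.85445608e-05] [0.11047675 0.05721574 0.36796174] 0.0936964682071263
```

View pics/w3.png

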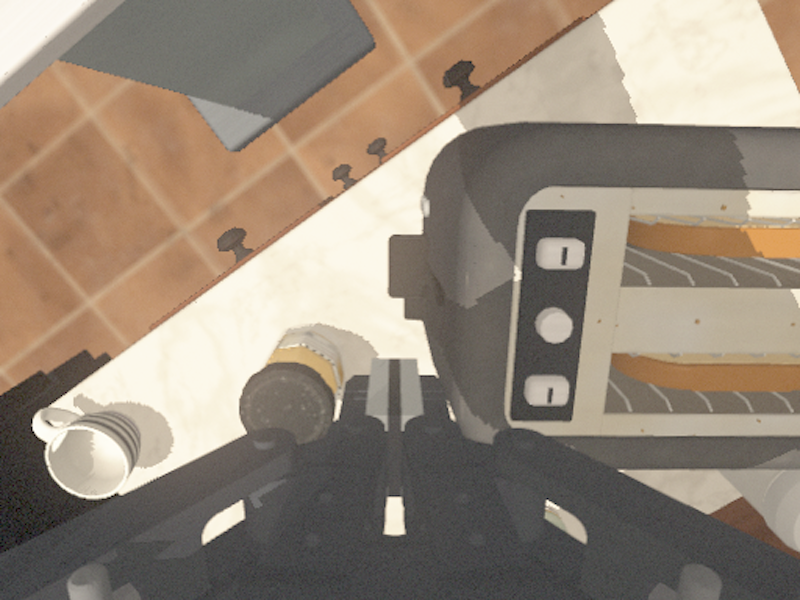

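The bread has sunk and the lever tab is low at (408,265), so the catch holds. Defrost is at (553,325), with its neighbours at (561,254) and (547,390).

```bash
python3 - <<'E'
from h import *
import pickle
from scipy.spatial.transform import Rotation as R
s,f=pickle.load(open("f3.pkl","rb"))
T0=np.eye(4);T0[:3,:3]=R.from_quat(s["tool_rot"]).as_matrix();T0[:3,3]=s["position"];T=T0@f["tool_from_camera"]
for p,z in(((561,254),197),((553,325),197),((547,390),197),((408,265),89)):
    w=ray(np.array(p)*.64,f,T,z);print(w.round(1),(T0[:3,:3].T@(w-T0[:3,3])).round(1))
E
```

```text
[424.4 124.6 197. ] [29.8 66.5 69.4]
[448.3 107.2 197. ] [ 0.3 65.9 69.4]
[472.2  90.6 197. ] [-28.8  65.8  69.4]
[414.9  61.7  89. ] [  1.8   9.5 177.4]
```

Emit:
play_rows([
  [[0,33,0,0],[0,33,0,0],[0,0,20,0],[0,0,20,0],[0,0,10,0],[0,0,0,0],[0,0,0,0]],
])

```text
clock: 8.48
position: [449.1, 107.2, 217.1]
tool_rot: [0.298, 0.954, 0.0, 0.001]
force: [-0.1, 0.0, -0.2]
gripper_width: 0.1
finger_force: 0.0
```

Emit:
play_rows([
  [[0,0,2,0],[0,0,2,0],[0,0,2,0],[0,0,1,0],[0,0,0,0],[0,0,0,0]],
])

```text
clock: 9.22
position: [448.8, 107.2, 209.6]
tool_rot: [0.298, 0.954, 0.0, 0.0]
force: [-0.7, -0.7, 2.7]
gripper_width: -0.1
finger_force: 1.2
```

Emit:
play_rows([
  [[0,0,1,0],[0,0,1,0],[0,0,1,0],[0,0,0,0],[0,0,0,0]],
])

```text
clock: 9.85
position: [448.8, 107.2, 206.5]
tool_rot: [0.298, 0.955, 0.0, 0.0]
force: [-0.8, -1.1, 3.9]
gripper_width: -0.0
finger_force: 2.3
```

Emit:
play_rows([
  [[0,0,1,0],[0,0,1,0],[0,0,0.5,0],[0,0,0,0],[0,0,0,0]],
])

```text
clock: 10.48
position: [448.9, 107.2, 205.9]
tool_rot: [0.298, 0.955, 0.0, 0.001]
force: [-5.0, -0.7, 15.4]
gripper_width: -0.3
finger_force: 7.6
```

Fully in against its stop (15 N). Lift off and check.

Emit:
play_rows([
  [[0,0,-4,0],[0,0,-10,0],[0,0,-30,0],[0,0,-30,0],[0,-60,0,0],[0,0,0,0],[0,0,0,0],[0,0,0,0]],
])

```text
clock: 11.48
position: [414.7, 58.4, 277.5]
tool_rot: [0.298, 0.955, 0.0, -0.0]
force: [-0.2, -0.3, -0.4]
gripper_width: 0.1
finger_force: 0.0
```

```bash
python3 - <<'E'
from h import *
s=read_state();f=grab_frame("wrist");print(s["clock"],s["position"],s["force"])
a=cv2.resize(f["image"],(800,600),interpolation=2)
cv2.imwrite("pics/w4.png",np.clip((a/255.)**.5*255,0,255).astype(np.uint8))
E
```

```text
11.475 [414.6763216   58.38913371 277.47665139] [-0.18939817 -0.34253004 -0.35000382]
```

View pics/w4.png

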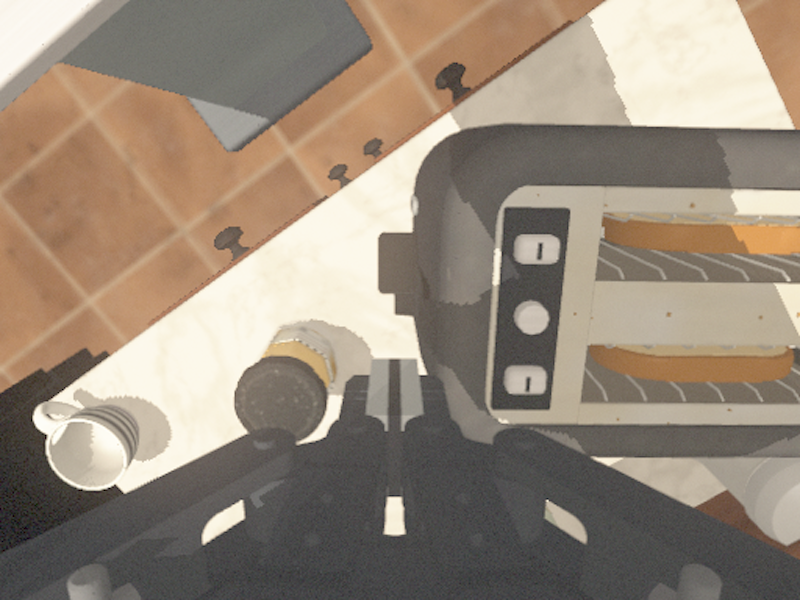

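The bread is still sunk, the defrost button at (532,318) is out again, and the toaster has not moved. Handing in.

```bash
python3 -c "
from h import *
print(arm.sign_off())"
```

```text
the job is handed in; nothing more can be done
None
```

The lever is down in its catch, the defrost button was pressed fully in and sprang back, nothing looked moved in the last wrist picture, and the job is handed in (the verdict was not shown).

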